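Ease the sagging bolt of the drying-cage gate and hold the gate ajar

TASK

Pick up the red-handled pull rod, push its steel end from the robot's side through the eye of the blue bolt on the drying cage's yellow gate, lift the sagging bolt so that its nose clears the bent-up keeper lip, and draw the bolt back. Keep pulling with the rod so that the self-closing gate slides about 6 cm open, and finish while holding it ajar there with the rod still gripped and still through the eye. Let only the rod touch the gate and bolt, not the gripper, and leave the other things on the table where they are.

Things in the scene. Friction and masses are not known exactly. Their poses are not given: they have to be found in the camera images.
- rod: Loose pull rod on the table, left or right: red handle 75 x 20 wide x 24 mm tall with flat sides, then an 8 mm round steel rod 60 mm long. 70 g. Origin: on the underside, 75 mm behind the steel end, 15 mm behind the handle's front. x points along the rod to the steel end (at first away from the robot within 0.6 rad), z up; centre line 12 mm above the origin; handle from x = -60 to +15 mm.
- rod_tip (a point): Point of the steel end of the pull rod, on its centre line (x axis along the rod, outwards).
- rod_root (a point): Point on the rod's centre line 54 mm behind the steel end, near where the steel leaves the red handle.
- cage: Fixed open-topped drying cage, green posts on a plywood board, 220 deep x 420 wide x 234 mm tall, turned up to 0.2 rad. Origin: centre of its underside. x points away from the robot into the cage, y to the left along the gate, z up. The gate's plane is at x = -110 mm. Gate and bolt both open along +y (to the robot's left).
- keeper: Fixed dark-steel bent keeper on the plywood post at the right of the gate; its frame equals the cage's frame. Its lip stands upright at x = -145, y = -118 to -112 mm, top edge at z = 117 mm in that frame.
- eye (a point): Centre of the blue bolt's eye: upright ring, 20 mm inside, 5 mm wire; x = its axis, level, along cage x, away from the robot. 130 mm above the table, 35 mm before the gate plane, 40 mm free behind. The bolt is a 10 mm bar along cage y: pivot 90 mm left of the eye, turned-down nose 80 mm right of it, caught 12 mm deep behind the keeper lip. Raising the eye 7 mm (about 1 N) frees it.
- bolt_lift (a joint): Lift angle of the bolt about its pivot: 0 = sagged (start), up to 0.35 rad. The nose rises 1.9 times as much as the eye and clears the lip from about 0.08 rad. The bolt falls back by its own weight when not held up.
- bolt_slide (a joint): How far the bolt is drawn along cage +y in its barrel: 0 = home, 0.035 m = fully drawn (end stop). Light friction. The nose is caught at about 0.001 m until lifted, and is past the lip from about 0.018 m.
- gate (a joint): How far the gate has slid open along cage +y: 0 = shut, up to 0.1 m. A spring always pulls it shut (0.8 N shut, 1.4 N at 0.06 m); once the bolt is fully drawn, pulling the eye on along +y takes the gate with it.
- gate_frame: Yellow sliding gate with the bolt's steel barrel and the bolt on it, 205 wide x 190 mm tall, 12 mm thick. Origin at the cage's floor level in the gate's plane; moves with the gate.
- rib: Loose wooden modelling rib, 150 long x 26 x 14 mm, lying flat; a bystander that can lie on the left or the right, in the place where the rod is not.
- block: Loose wooden block 50 x 70 x 30 mm; bystander.
- bowl: Loose pink bowl, 170 mm across, 70 mm tall; bystander.
- toolcup: Loose clear cup of tools, 76 mm across, 170 mm tall with the tools; bystander.
- jar: Loose white jar with blue cap, 70 mm across, 100 mm tall; bystander.
- vase: Loose terracotta vase, 100 mm across, 85 mm tall, standing on the banding wheel (disc 210 mm across, top 62 mm above the table); bystander.
There are look-alikes about, which are no part of the job. What is shaped like the rod but purple or turquoise is not meant.

How it is judged:
By the outcome, as a careful person would: the job done as asked, in the order asked, and still so for the second after the job is handed in, while the arm keeps its last pose, push and grip.
It also fails if it takes over 45 s, if anything falls off the work surface, if the arm or the gripper's body presses on something with over 40 N, if the wrist force passes 120 N, or if a joint passes its speed limit or range.

ROBOT

A 6-joint arm with a two-finger parallel gripper is mounted at the origin on the work surface. World frame = base frame: x ahead of the robot, y to its left, z up, the work surface at z = 0. Lengths are in m, angles in rad, forces in N, time in s.
With the tool pointing down it reaches from about 0.35 to 0.775 m from the base axis. Payload 7.3 kg.
Tool frame: the origin (TCP) lies midway between the tips of the shut fingers; the grasp point (between the pads) lies 19 mm behind it; z points along the fingers, y is the line along which they close (so a half turn about z gives the same grasp; the last joint's range is limited). The gripper opens to 92 mm and grips with 3 to 60 N. Pads are 19 mm wide; open, the fingers measure 130 mm over their backs; the gripper's body (75 mm by 190 mm) begins 47 mm behind the grasp point.
Start: joints at [-1.491, 0.342, 1.524, -0, 1.275, -0.146], TCP at [0.118, -0.512, 0.227] pointing down, gripper open.
Joint ranges: [-2.53, 2.53], [-0.77, 2.02], [0.04, 2.7], [-1, 4.14], [0.28, 2.66], [-3.11, 3.11]. Speed limits (rad/s): [2.57, 2.57, 3.14, 3.14, 3.14, 3.14].

INTERFACE

Orientations are given as a 3x3 rotation matrix whose columns are the frame's x, y, z axes.
In Python, from workcell import status, grab_frame, get_calibration, manip gives the robot as it stands.
- The arm moves only by the tool play_rows, never from a script. Its arguments are lists of equal length, an entry for each row: "xyz": the shift along the world's x, y, z as a fraction of full scale, a list of three; "dr": the turn, a rotation vector about the world's x, y, z as a fraction of full scale, a list of three. In form: {"xyz": [[tx, ty, tz], ...], "dr": [[rx, ry, rz], ...]}. A call has 1 to 10 rows; each row is the pose to reach, as a shift and turn from the pose commanded when the call began, turning the shorter way round; what a row does not reach only later rows make up. Full scale, the value 1, is 200 mm for a shift and 2 pi rad for a turn. A row lasts 1/8 s, in which the tool goes at most 62.5 mm and 10.7 degrees, less where a joint would pass 70% of its speed; a pose out of reach is approached as far as the arm can. A call with a number of a shift or a turn outside -1 to 1 is refused whole. A call with a gripper value outside its range is refused whole. "claw" is the opening, from 0 (shut) to 1 (fully open), set as the call begins (left out, the last holds). The fingers move at their own pace and stop on an object; "squeeze" is the grip in N (left out, the last holds). Time passes only in rows, so rows that repeat a pose let the fingers close. It gives the time, the measured TCP pose, the force, the opening and the grip force at its end, in the units of the state.
- status.observe(): the state, without advancing time (a new reading comes with each control period).
- grab_frame(name): name is "scene" or "top"; returns the picture (400x640x3 uint8, red, green, blue); there is no depth.
- get_calibration(name): a dict with "K" (3x3 intrinsics, pixels), "k1" (the pictures are not rectified: a ray, as slopes to the right and down, at radius r is drawn at 1 + k1 r^2 times it, then the intrinsics apply), "rvec" (rotation vector, rad) and "tvec" (3), from world to camera coordinates, as OpenCV has them. Camera axes: x right, y down, z forward; pixel columns grow to the right and rows downward; lengths in m; the calibration is good to about 2 mm. A picture is of the moment at which its call begins. get_calibration takes no time and is no camera call.
- manip.hand_in(): hands the job in; it is judged then, once.
The state is a dict: "time": time; "joints": joint angles; "qvel": joint speeds; "tau": joint torques, N m; "eef_pos": TCP position; "tcp_rot": TCP orientation; "force": force on the tool from outside, world axes, zero at the start; "moment": the same for the moment, N m; "gripper_width": finger opening in m; "grasp_force": force on a finger pad.
Only numpy, scipy, OpenCV 4.12 (cv2) and the standard library are available. Lean on these libraries where they do the work, as an engineer would, in place of code of your own. Each camera call takes 0.05 s, during which the arm holds its last target. There are 200 camera calls.

## Working session

There is one attempt and no reset: what is moved stays moved. The work goes in short steps, Python scripts to look and compute and a tool call to move; the robot and the scene stay as the last step left them, time stands still between calls to the robot, and variables do not carry over. Pictures are saved under pics/ and viewed, at most 10 in all, crops included, and the job is handed in when it is done.

Besides the shell and the picture viewer there is one more tool, called after ">>>" as a command line: name --argument value ..., lists and objects as JSON in quotes. play_rows: Moves the arm, as the interface text tells. Shift numbers are shares of 200 mm and turn numbers shares of 2 pi rad, none past 1 either way. Its arguments: {"type":"object","properties":{"xyz":{"type":"array"},"dr":{"type":"array"},"claw":{"type":"number"},"squeeze":{"type":"number"}},"required":["xyz","dr"]}

```bash
mkdir -p pics; ls; python3 - <<'E'
from workcell import status, grab_frame, get_calibration
import cv2
s=status.observe();print({k:s[k] for k in('time','eef_pos','tcp_rot','gripper_width','force')})
for n in('scene','top'):
    cv2.imwrite(f'pics/{n}0.png',grab_frame(n)[:,:,::-1]);print(get_calibration(n))
E
```

```text
pics
{'time': 0.0, 'eef_pos': array([ 0.11753284, -0.511246  ,  0.22603538]), 'tcp_rot': array([[ 9.74604207e-01,  2.23934416e-01, -1.30460537e-04],
       [ 2.23934340e-01, -9.74602963e-01,  1.57318548e-03],
       [ 2.25143146e-04, -1.56244778e-03, -9.99998754e-01]]), 'gripper_width': 0.09203673473947023, 'force': array([ 0.32256704,  0.14472784, -0.68299157])}
{'K': array([[464.54398854,   0.        , 317.50299561],
       [  0.        , 464.54398854, 201.08235734],
       [  0.        ,   0.        ,   1.        ]]), 'k1': -0.11095585303858346, 'rvec': array([ 1.31666844,  2.24144728, -0.89562576]), 'tvec': array([ 0.23914402, -0.2316835 ,  1.95213958])}
{'K': array([[416.39710123,   0.        , 313.74303172],
       [  0.        , 416.39710123, 205.68039162],
       [  0.        ,   0.        ,   1.        ]]), 'k1': -0.01808623576907081, 'rvec': array([ 2.16321715, -2.18207457,  0.09459926]), 'tvec': array([0.02734883, 0.50282856, 1.29210371])}
```

View pics/scene0.png

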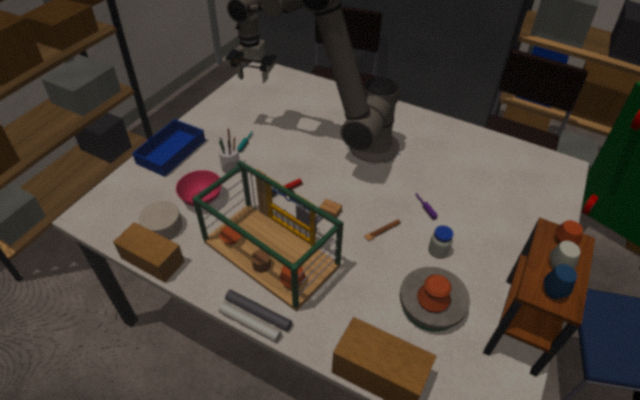

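View pics/top0.png

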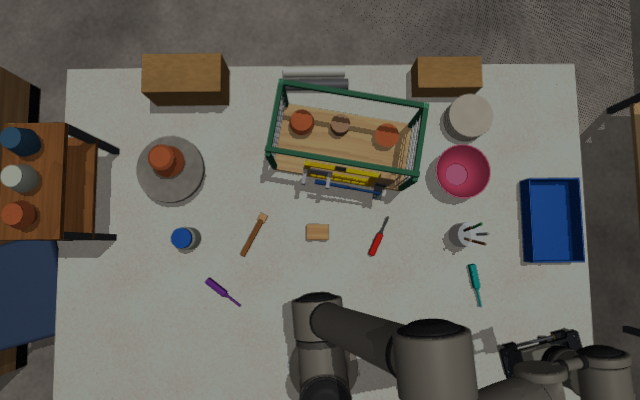

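The top view shows the red rod at about (379,238), tip about (387,218). The cage gate is at about (345,178), with the blue bolt and eye near (340,185). The block is at (317,232) and the toolcup at (465,236). The scene view is from behind the cage, with the rod handle at (292,185).

```bash
cat > h.py <<'E'
import numpy as np, cv2
from scipy.optimize import least_squares
from workcell import status, grab_frame, get_calibration
C={n:get_calibration(n) for n in('scene','top')}
def dist(n): return np.array([C[n]['k1'],0,0,0,0.])
def proj(n,P): return cv2.projectPoints(np.float64(P).reshape(-1,1,3),C[n]['rvec'],C[n]['tvec'],C[n]['K'],dist(n))[0].reshape(-1,2)
def ray(n,uv):
    p=cv2.undistortPoints(np.float64(uv).reshape(-1,1,2),C[n]['K'],dist(n)).reshape(-1,2)
    R=cv2.Rodrigues(C[n]['rvec'])[0]; o=-R.T@C[n]['tvec']
    return o,np.c_[p,np.ones(len(p))]@R
def atz(n,uv,z):
    o,d=ray(n,uv); return o+d*((z-o[2])/d[:,2])[:,None]
def tri(us,ut):
    f=lambda X:np.r_[(proj('scene',X)-us).ravel(),(proj('top',X)-ut).ravel()]
    r=least_squares(f,[.45,0,.1],x_scale=.1); return r.x,r.fun
def crop(n,x0,y0,w,h,s,out,im=None):
    im=grab_frame(n) if im is None else im
    c=cv2.resize(im[y0:y0+h,x0:x0+w],None,fx=s,fy=s,interpolation=cv2.INTER_CUBIC)[:,:,::-1]
    c=np.clip(255*(c/255.)**.6,0,255).astype(np.uint8).copy()
    for k in range(0,w,10): cv2.line(c,(k*s,0),(k*s,8 if k%50 else 20),(0,255,0),1)
    for k in range(0,h,10): cv2.line(c,(0,k*s),(8 if k%50 else 20,k*s),(0,255,0),1)
    cv2.imwrite(out,c)
E
python3 - <<'E'
from h import *
crop('top',265,150,150,110,5,'pics/topc.png'); crop('scene',190,150,160,118,5,'pics/scc.png')
for n in C:
    im=grab_frame(n).astype(int);r,g,b=im[...,0],im[...,1],im[...,2]
    m=((r>110)&(g<60)&(b<60)).astype(np.uint8) if n=='top' else ((r>80)&(g<40)&(b<40)).astype(np.uint8)
    k,l,st,ce=cv2.connectedComponentsWithStats(m)
    for i in range(1,k):
        if st[i,4]>15: print(n,st[i],ce[i],cv2.minAreaRect(np.argwhere(l==i)[:,::-1].astype(np.float32)))
P=atz('top',[[379,238]],.0); print(P, proj('scene',P))
E
```

```text
scene [637 110   3   9  22] [638.13636364 114.72727273] ((638.0, 114.0), (8.0, 2.0), 90.0)
scene [178 181   6  10  25] [180.48 185.68] ((180.5, 185.5), (5.0, 9.0), 0.0)
scene [286 180  15   8  45] [292.84444444 183.53333333] ((293.0, 183.50001525878906), (2.9445040225982666, 14.824053764343262), 66.03751373291016)
scene [586 195  12  13  92] [591.23913043 200.91304348] ((591.0384521484375, 201.19227600097656), (6.933752536773682, 14.144856452941895), 33.690067291259766)
scene [567 232  14   5  19] [573.63157895 234.42105263] ((573.2838134765625, 234.2972869873047), (13.1519193649292, 2.7947826385498047), 9.462321281433105)
scene [419 288   6   7  20] [421.95 291.3 ] ((422.00006103515625, 291.5000305175781), (4.472135543823242, 6.7082037925720215), 63.43495178222656)
scene [428 298  19  13  64] [436.5625 305.3125] ((435.596923828125, 305.97540283203125), (19.63638687133789, 10.650243759155273), 19.44003677368164)
top [160 145  13  11  26] [167.73076923 149.15384615] ((166.7895965576172, 148.58145141601562), (14.866066932678223, 3.8342344760894775), 42.27368927001953)
top [437 154  42  41 189] [463.15873016 170.75661376] ((459.071044921875, 172.6138153076172), (41.85859680175781, 36.256866455078125), 48.57633590698242)
top [370 233  13  23 125] [375.84  243.688] ((375.7671203613281, 243.71231079101562), (5.462198734283447, 22.841922760009766), 24.443950653076172)
[[ 0.39975563 -0.18425592  0.        ]] [[287.24457446 188.87071011]]
```

View pics/topc.png

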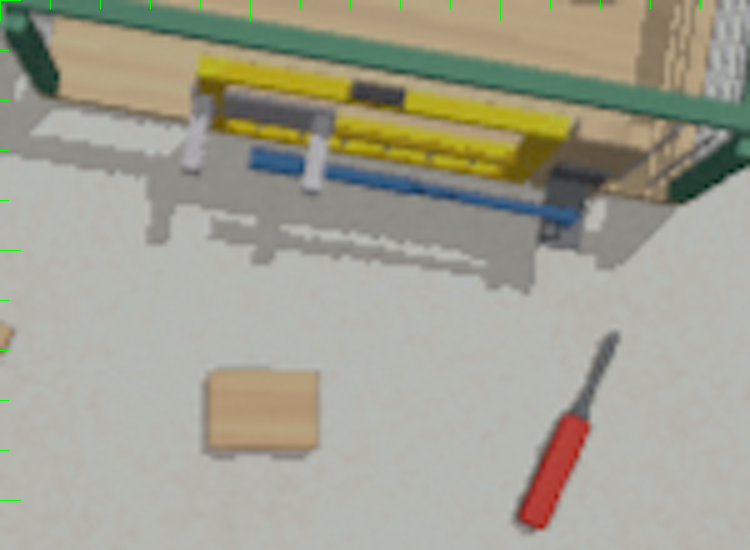

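View pics/scc.png

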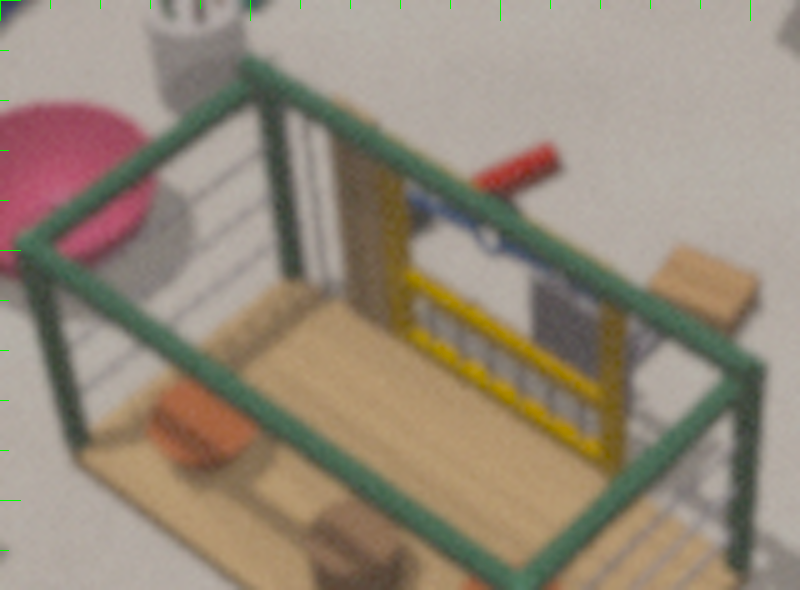

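The top crop shows the rod tip at crop (614,335), the handle front at (576,417) and the handle rear at (533,522). The bolt bar runs from (250,158) to (580,216), with the eye as a slight thickening near (418,187). The scene crop shows the eye ring at (490,238) and the rod handle's end near (553,155).

```bash
python3 - <<'E'
from h import *
T=lambda p:(np.array(p,float)+.5)/5-.5+[265,150]
S=lambda p:(np.array(p,float)+.5)/5-.5+[190,150]
print('eye',tri(S([490,238]),T([418,187])))
b=atz('top',T([[250,158],[580,216],[418,187]]),.13);print('bar',b, 'len',np.linalg.norm(b[1]-b[0]),'yaw',np.arctan2(*( (b[0]-b[1])[[1,0]]))-np.pi/2)
g=atz('top',T([[200,60],[572,130]]),.19);print('gate top',g,np.arctan2(*((g[0]-g[1])[[1,0]]))-np.pi/2)
# rim corners: top img & scene
for z in(.234,):
    q=atz('top',T([[10,8],[745,108]]),z);print('rim',q,np.arctan2(*((q[0]-q[1])[[1,0]]))-np.pi/2)
r=atz('top',T([[614,335],[576,417],[533,522]]),.012);print('rod',r); d=r[0]-r[2];print(np.linalg.norm(d),np.arctan2(d[1],d[0]),np.linalg.norm(r[0]-r[1]))
print('proj rod rear top in scene',(proj('scene',r)-[190,150])*5)
print(tri(S([541,166]),T([541,508])), tri(S([480,190]),T([576,417])))
# fit cage x,y,yaw with rim corners in both views
im=grab_frame('top')
E
```

```text
eye (array([ 0.54765928, -0.08098783,  0.13693361]), array([ 1.45311559,  0.21064794,  1.14013212, -0.56695857]))
bar [[ 0.56491723  0.01946487  0.13      ]
 [ 0.52913465 -0.17214931  0.13      ]
 [ 0.54697821 -0.07821504  0.13      ]] len 0.1949266237899112 yaw -0.1846164243702244
gate top [[ 0.61119366  0.04674488  0.19      ]
 [ 0.56992503 -0.15935185  0.19      ]] -0.19762548419103299
rim [[ 0.63172068  0.14747998  0.234     ]
 [ 0.57380461 -0.24521376  0.234     ]] -0.1464284743296742
rod [[ 0.46714527 -0.21064489  0.012     ]
 [ 0.41536459 -0.18532043  0.012     ]
 [ 0.34954617 -0.1567373   0.012     ]]
0.12936605177510413 -0.4298185104696714 0.057641715010590164
proj rod rear top in scene [[408.11553973 225.91185984]
 [473.64135319 195.16486231]
 [550.49847269 155.63651448]]
(array([ 0.35810533, -0.1623672 ,  0.00765195]), array([-0.07864752, -0.01048204, -0.05857376,  0.02887421])) (array([ 0.41472577, -0.18313402,  0.02037329]), array([-0.37395728, -0.05792092, -0.28222859,  0.14099663]))
```

>>> play_rows --xyz '[[0.2,0.24,0],[0.4,0.48,0],[0.6,0.72,0],[0.7,0.84,0],[0.7,0.84,0]]' --dr '[[0,0,-0.026],[0,0,-0.052],[0,0,-0.078],[0,0,-0.104],[0,0,-0.104]]' --claw 1

```text
time: 0.98
eef_pos: [0.2586, -0.3422, 0.227]
tcp_rot: [[0.911, -0.412, 0.0], [-0.412, -0.911, -0.0], [0.0, 0.0, -1.0]]
force: [-0.4, -0.4, 0.7]
gripper_width: 0.0918
grasp_force: 0.0
```

>>> play_rows --xyz '[[0.2,0.25,-0.1],[0.4,0.5,-0.3],[0.6,0.75,-0.4],[0.685,0.843,-0.5],[0.685,0.843,-0.5]]' --dr '[[0,0,0],[0,0,0],[0,0,0],[0,0,0],[0,0,0]]'

```text
time: 1.6
eef_pos: [0.3947, -0.1734, 0.125]
tcp_rot: [[0.912, -0.409, -0.003], [-0.409, -0.912, 0.002], [-0.004, -0.001, -1.0]]
force: [-0.0, 0.2, 0.5]
gripper_width: 0.0918
grasp_force: 0.0
```

```bash
python3 - <<'E'
from h import *
s=status.observe();print(s['time'],s['eef_pos'],s['tcp_rot'],s['force'],s['joints'])
T=lambda p:(np.array(p,float)+.5)/5-.5+[265,150]
S=lambda p:(np.array(p,float)+.5)/5-.5+[190,150]
b=atz('top',T([[250,158],[580,216]]),.13)
o,d=ray('scene',S([490,238])); d=d[0]; n=np.cross(b[1]-b[0],[0,0,1]); t=n@(b[0]-o)/(n@d); print('eye',o+t*d)
ang=-.43;print(np.arctan2(s['tcp_rot'][1,0],s['tcp_rot'][0,0]))
E
```

```text
1.6 [ 0.39473478 -0.17343648  0.12499177] [[ 9.12470294e-01 -4.09130791e-01 -3.15563486e-03]
 [-4.09126240e-01 -9.12475593e-01  2.00300711e-03]
 [-3.69893167e-03 -5.36631459e-04 -9.99993015e-01]] [-0.03953089  0.18596691  0.46461491] [-5.92047314e-01  2.97897137e-01  1.91196519e+00 -1.22928022e-04
  9.35466687e-01  1.40032250e+00]
eye [ 0.54472384 -0.08866984  0.13146741]
-0.4214993551881037
```

>>> play_rows --xyz '[[0,-0.005,-0.25],[0,-0.005,-0.45],[0,-0.005,-0.58],[0,-0.005,-0.605],[0,-0.005,-0.605]]' --dr '[[0,0,0],[0,0,0],[0,0,0],[0,0,0],[0,0,0]]'

```text
time: 2.22
eef_pos: [0.3948, -0.1773, 0.0063]
tcp_rot: [[0.91, -0.415, 0.001], [-0.415, -0.91, -0.001], [0.001, 0.0, -1.0]]
force: [-0.7, 0.8, 0.1]
gripper_width: 0.0921
grasp_force: 0.0
```

```bash
python3 - <<'E'
from h import *
crop('top',320,170,130,110,5,'pics/g1.png')
E
```

```text
(no output)
```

View pics/g1.png

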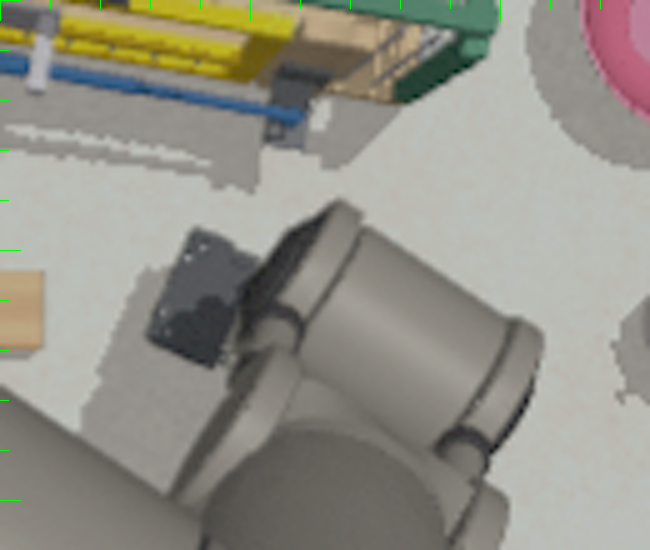

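The gripper is over the rod and hides it. The bystanders have not moved. I'll close the fingers.

>>> play_rows --xyz '[[0,0.008,-0.007],[0,0.008,-0.007],[0,0.008,-0.007],[0,0.008,-0.007],[0,0.008,-0.007],[0,0.008,-0.007]]' --dr '[[0,0,0],[0,0,0],[0,0,0],[0,0,0],[0,0,0],[0,0,0]]' --claw 0 --squeeze 55

```text
time: 3.02
eef_pos: [0.3946, -0.1745, 0.0043]
tcp_rot: [[0.91, -0.415, -0.0], [-0.415, -0.91, -0.0], [-0.0, 0.0, -1.0]]
force: [0.3, -0.1, -0.3]
gripper_width: 0.0364
grasp_force: 0.0
```

>>> play_rows --xyz '[[0,0,0],[0,0,0],[0,0,0],[0,0,0]]' --dr '[[0,0,0],[0,0,0],[0,0,0],[0,0,0]]'

```text
time: 3.52
eef_pos: [0.3945, -0.1745, 0.0043]
tcp_rot: [[0.91, -0.415, -0.0], [-0.415, -0.91, -0.0], [-0.0, 0.0, -1.0]]
force: [1.0, -0.2, -1.2]
gripper_width: 0.0197
grasp_force: 55.0
```

>>> play_rows --xyz '[[0,0,0.2],[0,0,0.45],[0,0.05,0.595],[0.07,0.2,0.595],[0.15,0.4,0.595],[0.22,0.53,0.595],[0.22,0.53,0.595],[0.22,0.53,0.595]]' --dr '[[0,0,0],[0,0,0],[0,0,0.008],[0,0,0.02],[0,0,0.03],[0,0,0.0387],[0,0,0.0387],[0,0,0.0387]]'

```text
time: 4.53
eef_pos: [0.4382, -0.0687, 0.1232]
tcp_rot: [[0.983, -0.184, -0.001], [-0.184, -0.983, -0.0], [-0.001, 0.0, -1.0]]
force: [0.0, -0.3, -1.0]
gripper_width: 0.0197
grasp_force: 55.0
```

```bash
python3 - <<'E'
from h import *
s=status.observe();R=s['tcp_rot'];print(s['eef_pos'],R,s['grasp_force'],s['force'])
a=grab_frame('top');b=grab_frame('scene')
def c5(n,im,x0,y0,w,h,s):
    crop(n,x0,y0,w,h,s,'/tmp/t.png',im); return cv2.imread('/tmp/t.png')
t=c5('top',a,310,165,80,60,7); q=c5('scene',b,255,170,80,60,7)
cv2.imwrite('pics/pre.png',np.vstack([t,q])[:, :][:840]); cv2.imwrite('pics/pre.png',np.hstack([cv2.resize(t,(400,300)),cv2.resize(q,(400,300))]))
cv2.imwrite('pics/pret.png',t);cv2.imwrite('pics/pres.png',q)
tip=s['eef_pos']+R@[.083,0,-.008]
root=s['eef_pos']+R@[.029,0,-.008]
E=np.array([.545,-.0885,.131])
for n,o in(('top',(310,165)),('scene',(255,170))): print(n,(proj(n,[tip,root,E])-o+.5)*7-.5)
E
```

```text
[ 0.43818848 -0.06872338  0.12317079] [[ 9.82981408e-01 -1.83703872e-01 -6.62606560e-04]
 [-1.83704012e-01 -9.82981593e-01 -1.56863966e-04]
 [-6.22513534e-04  2.75917846e-04 -9.99999768e-01]] 54.974695444107056 [ 0.02991712 -0.34652067 -1.03867937]
top [[285.54267172 221.54493705]
 [263.64986058 349.45755683]
 [295.41488417 161.17410629]]
scene [[266.54770887 165.1787063 ]
 [339.59193582 105.56534269]
 [231.23594249 194.5686373 ]]
```

View pics/pret.png

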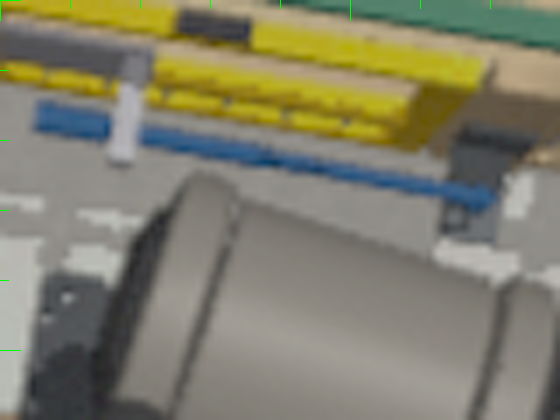

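View pics/pres.png

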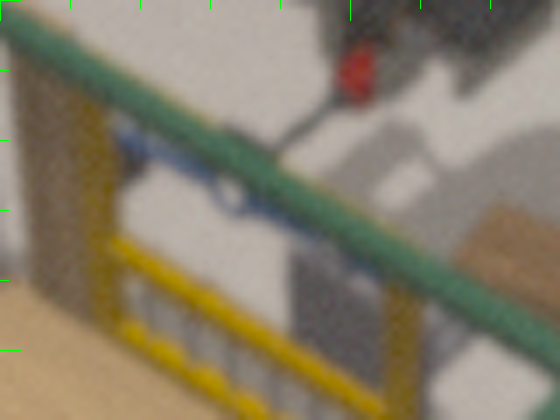

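In the top crop the wrist hides the rod tip. The bolt's ring shows as the thin section around (266–324,160), which agrees with the predicted eye. In the scene crop the ring hole is at (232,193), and the steel runs from (340,97) to (275,152), slightly above my prediction. I'll check that offset numerically.

```bash
python3 - <<'E'
from h import *
s=status.observe();R=s['tcp_rot'];p=s['eef_pos'];print(p)
im=grab_frame('scene').astype(int)
r,g,b=im[...,0],im[...,1],im[...,2]
w=np.s_[170:200,290:320]
m=(r-np.maximum(g,b)>25)[w]
ys,xs=np.nonzero(m);print('red bbox',xs.min()+290,xs.max()+290,ys.min()+170,ys.max()+170,'c',xs.mean()+290,ys.mean()+170)
for y in range(30):
    if m[y].any(): print(y+170,''.join('#' if v else '.' for v in m[y]))
pts=[p+R@[x,y,-.0077+z] for x in(.0095,.023) for y in(-.01,.01) for z in(-.012,.012)]
print(proj('scene',pts).round(1))
print('axis',proj('scene',[p+R@[x,0,-.0077] for x in(.023,.04,.06,.083)]).round(1))
print('gray');print(im.sum(2)[180:196,288:308]//3)
E
```

```text
[ 0.43816232 -0.06914864  0.12324431]
red bbox 303 308 176 184 c 305.7435897435897 179.92307692307693
176 ................##............
177 ...............####...........
178 ..............#####...........
179 .............######...........
180 .............######...........
181 .............######...........
182 .............#####............
183 ...............###............
184 ................##............
[[308.9 180.4]
 [308.9 185.4]
 [304.4 177.8]
 [304.5 182.9]
 [306.3 182.5]
 [306.3 187.5]
 [301.9 179.9]
 [302.  184.9]]
axis [[304.1 183.7]
 [300.9 186.4]
 [297.  189.5]
 [292.5 193.2]]
gray
[[137 140 141 138 136 138 135 138 136 135 137 137 133 113  76  49  40  41
   44  41]
 [135 140 135 138 137 138 139 137 137 134 138 136 131 115  77  50  45  44
   43  39]
 [135 135 137 134 137 137 135 134 134 135 135 134 127 106  68  45  41  43
   38  36]
 [138 138 137 137 134 135 135 134 136 135 137 132 120  90  56  41  35  35
   37  35]
 [135 136 135 136 136 137 137 137 138 136 134 127 108  72  50  42  42  39
   41  47]
 [135 135 135 136 139 136 137 135 136 131 125 111  88  69  60  64 
[... 169 characters left out ...]
 129 128
  126 126]
 [ 71  86 103 116 129 131 126 114  91  71  68  81 104 125 133 136 135 134
  130 126]
 [ 48  55  69  87 105 117 108  86  73  77  87 111 122 133 137 140 135 129
  120 113]
 [ 43  39  43  57  73  86  80  73  77  98 118 129 134 137 135 133 129 114
  102  94]
 [ 45  44  40  44  51  54  57  76 101 124 133 138 139 138 133 127 119  98
   89  84]
 [ 42  46  47  40  40  46  58  89 116 128 134 137 135 132 129 115  97  90
   85  84]
 [ 38  41  45  40  46  43  55  83 109 123 131 130 129 119 110 100  86  87
   86  85]
 [ 39  37  42  45  45  45  54  62  87  98 114 118 113 104  93  87  83  83
   85  85]
 [ 46  41  34  41  43  45  47  55  60  73  85  94  93  88  85  86  84  85
   86  83]]
```

The steel axis, extended in the scene view, passes about 0.7 px (3 mm) to the right of or above the ring hole. I'll shift the rod about 2.4 mm left and 1 mm down, then push in slowly.

>>> play_rows --xyz '[[0.003,0.012,-0.005],[0.003,0.012,-0.005],[0.028,0.007,-0.005],[0.052,0.003,-0.005],[0.077,-0.002,-0.005],[0.101,-0.006,-0.005],[0.126,-0.011,-0.005],[0.15,-0.016,-0.005],[0.174,-0.02,-0.005],[0.174,-0.02,-0.005]]' --dr '[[0,0,0],[0,0,0],[0,0,0],[0,0,0],[0,0,0],[0,0,0],[0,0,0],[0,0,0],[0,0,0],[0,0,0]]'

```text
time: 5.92
eef_pos: [0.4737, -0.0726, 0.1223]
tcp_rot: [[0.983, -0.183, 0.0], [-0.183, -0.983, -0.0], [0.0, 0.0, -1.0]]
force: [-0.4, 0.5, -1.5]
gripper_width: 0.02
grasp_force: 55.0
```

```bash
python3 - <<'E'
from h import *
s=status.observe();R=s['tcp_rot'];p=s['eef_pos'];print(p,s['force'],s['moment'],s['grasp_force'])
a=grab_frame('scene');t=grab_frame('top')
crop('scene',265,175,60,45,8,'/tmp/a.png',a);crop('top',325,165,40,45,8,'/tmp/b.png',t)
cv2.imwrite('pics/ins.png',np.hstack([cv2.imread('/tmp/a.png'),cv2.imread('/tmp/b.png')]))
E
```

```text
[ 0.47369186 -0.07256306  0.12230616] [-0.38348005  0.45058231 -1.53972346] [ 0.04704783  0.05939524 -0.00624262] 54.9747759103775
```

View pics/ins.png

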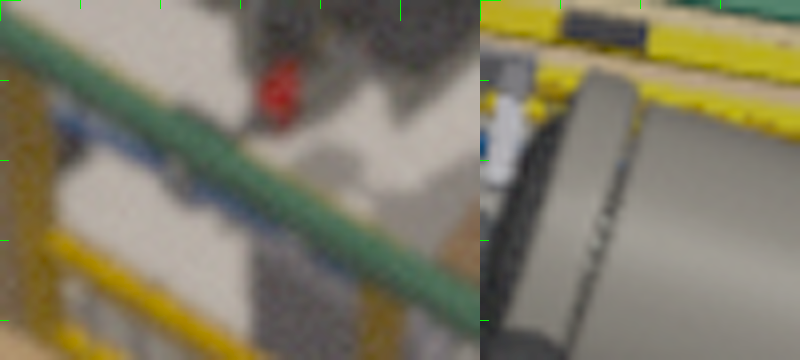

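The ring's hole, previously white at crop (181,178), is now filled by the grey steel tip, so the rod has entered the eye. The contact forces are small. I'll push on 16 mm and then start to lift.

>>> play_rows --xyz '[[0.025,-0.005,0],[0.05,-0.01,0],[0.079,-0.015,0],[0.079,-0.015,0],[0.079,-0.015,0]]' --dr '[[0,0,0],[0,0,0],[0,0,0],[0,0,0],[0,0,0]]'

```text
time: 6.65
eef_pos: [0.489, -0.0754, 0.1222]
tcp_rot: [[0.983, -0.183, -0.0], [-0.183, -0.983, 0.0], [-0.0, 0.0, -1.0]]
force: [0.0, -0.5, -0.7]
gripper_width: 0.0196
grasp_force: 55.0
```

>>> play_rows --xyz '[[0,0,0.015],[0,0,0.03],[0,0,0.04],[0,0,0.05],[0,0,0.05],[0,0,0.05]]' --dr '[[0,0,0],[0,0,0],[0,0,0],[0,0,0],[0,0,0],[0,0,0]]'

```text
time: 7.4
eef_pos: [0.4891, -0.0755, 0.1323]
tcp_rot: [[0.983, -0.183, -0.0], [-0.183, -0.983, -0.0], [-0.0, 0.0, -1.0]]
force: [-0.0, 0.5, -0.7]
gripper_width: 0.0198
grasp_force: 55.0
```

```bash
python3 - <<'E'
from h import *
s=status.observe();R=s['tcp_rot'];p=s['eef_pos'];print(p,s['force'],s['moment'],s['grasp_force'])
a=grab_frame('scene');cv2.imwrite('pics/lift_full.png',a[:,:,::-1])
i=a.astype(int);bl=i[...,2]-i[...,0]
for f in('scene0','lift_full'):
    j=cv2.imread(f'pics/{f}.png').astype(int);bl=j[...,0]-j[...,2]
    print(f,[(c,round(float((np.arange(188,222)*np.clip(bl[188:222,c]-15,0,99)).sum()/max(1,np.clip(bl[188:222,c]-15,0,99).sum())),1)) for c in range(272,306,3)])
E
```

```text
[ 0.4891035  -0.07548262  0.1322841 ] [-6.44285911e-04  5.14103812e-01 -6.53084463e-01] [ 0.04821066  0.054841   -0.03048888] 54.974690079689026
scene0 [(272, 189.0), (275, 190.5), (278, 191.7), (281, 192.8), (284, 194.4), (287, 0.0), (290, 199.0), (293, 200.0), (296, 0.0), (299, 0.0), (302, 0.0), (305, 0.0)]
lift_full [(272, 0.0), (275, 189.1), (278, 191.0), (281, 192.0), (284, 0.0), (287, 0.0), (290, 198.0), (293, 0.0), (296, 0.0), (299, 0.0), (302, 0.0), (305, 0.0)]
```

>>> play_rows --xyz '[[0,0,0.02],[0,0,0.035],[0,0,0.035],[0.005,0.025,0.035],[0.009,0.05,0.035],[0.014,0.074,0.035],[0.018,0.098,0.035],[0.023,0.123,0.035],[0.028,0.147,0.035],[0.028,0.147,0.035]]' --dr '[[0,0,0],[0,0,0],[0,0,0],[0,0,0],[0,0,0],[0,0,0],[0,0,0],[0,0,0],[0,0,0],[0,0,0]]'

```text
time: 8.7
eef_pos: [0.4948, -0.0456, 0.1393]
tcp_rot: [[0.983, -0.183, -0.0], [-0.183, -0.983, 0.0], [-0.0, -0.0, -1.0]]
force: [-0.8, 0.3, -1.4]
gripper_width: 0.0195
grasp_force: 55.0
```

```bash
python3 - <<'E'
from h import *
s=status.observe();print(s['eef_pos'],s['force'],s['moment'])
t=grab_frame('top');a=grab_frame('scene')
crop('top',305,160,90,50,4,'/tmp/b.png',t);crop('scene',255,170,90,65,4,'/tmp/a.png',a)
A=cv2.imread('/tmp/a.png');B=cv2.imread('/tmp/b.png');A=cv2.resize(A,None,fx=2.0,fy=2.0)[:380];B=cv2.resize(B,None,fx=2.0,fy=2.0)[:220]
cv2.imwrite('pics/draw.png',np.vstack([A,B]))
cv2.imwrite('pics/draw_t.png',t[:,:,::-1]);cv2.imwrite('pics/draw_s.png',a[:,:,::-1])
E
```

```text
[ 0.49475354 -0.04562192  0.13928875] [-0.82405178  0.31860799 -1.44588943] [ 0.06468713  0.00326547 -0.02642879]
```

View pics/draw.png

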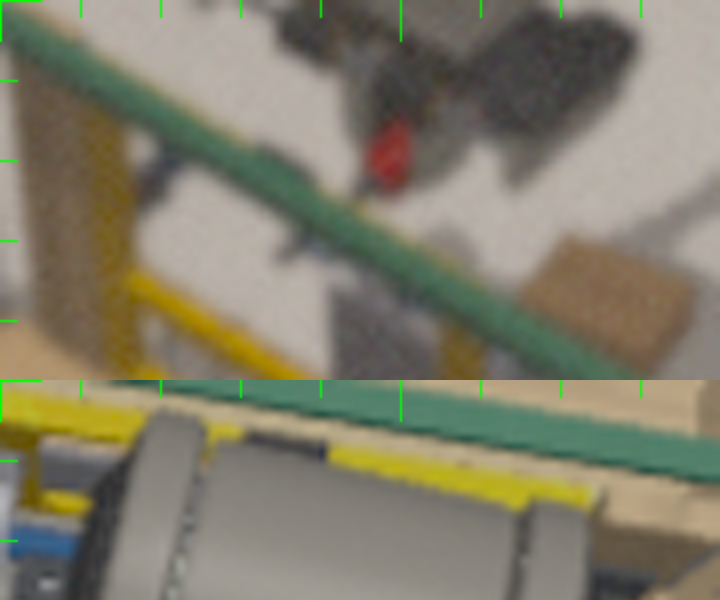

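The scene view shows the rod tip through the ring at about (290,250). In the top view the blue bar's left end now reaches the left edge of the crop, so the bolt is sliding. I'll check this with numbers and keep drawing.

```bash
cat > chk.py <<'E'
import sys
from h import *
t=grab_frame('top');cv2.imwrite(sys.argv[1],t[:,:,::-1])
s=status.observe();print(s['time'],s['eef_pos'],s['force'],s['grasp_force'])
for f in('pics/top0.png',sys.argv[1]):
    j=cv2.imread(f).astype(int)[150:205,265:420];B,G,R=j[...,0],j[...,1],j[...,2]
    m=(B-R>30)&(B-G>15);ys,xs=np.nonzero(m);print(f,'blue x',xs.min()+265,xs.max()+265)
    i=xs.argmin();e=np.array([xs[i]+265,ys[xs<xs.min()+3].mean()+150]);w=atz('top',e,.13)[0];print(' bar end',w[:2])
    y=(R>140)&(G>110)&(B<60);ys,xs=np.nonzero(y);k=ys<34
    print(' yellow x',xs.min()+265,xs.max()+265,atz('top',[[xs.min()+265,ys[xs==xs.min()].mean()+150],[xs.max()+265,ys[xs==xs.max()].mean()+150]],.19)[:,:2].round(4).tolist())
E
python3 chk.py pics/c1.png
```

```text
8.85 [ 0.49474391 -0.04608871  0.13933923] [ 0.13968015 -0.53534867 -1.86161512] 54.974952936172485
pics/top0.png blue x 315 380
 bar end [0.56402326 0.01830618]
 yellow x 304 378 [[0.6101, 0.0484], [0.5758, -0.1567]]
pics/c1.png blue x 306 314
 bar end [0.57015576 0.04451189]
 yellow x 304 378 [[0.6087, 0.0484], [0.5758, -0.1567]]
```

The bolt is drawn about 26 mm, which is past the lip, and the gate is still shut. I'll keep pulling.

>>> play_rows --xyz '[[0.005,0.025,0],[0.01,0.055,0],[0.016,0.085,0],[0.022,0.115,0],[0.028,0.15,0],[0.035,0.185,0],[0.041,0.22,0],[0.046,0.246,0],[0.046,0.246,0]]' --dr '[[0,0,0],[0,0,0],[0,0,0],[0,0,0],[0,0,0],[0,0,0],[0,0,0],[0,0,0],[0,0,0]]'

```text
time: 9.98
eef_pos: [0.504, 0.0036, 0.1393]
tcp_rot: [[0.983, -0.183, 0.0], [-0.183, -0.983, 0.0], [0.0, -0.0, -1.0]]
force: [0.3, -0.7, -0.6]
gripper_width: 0.0195
grasp_force: 55.0
```

```bash
python3 chk.py pics/c2.png
```

```text
10.025 [0.50400147 0.00332171 0.13934565] [-0.80490804 -1.41373268 -1.23377604] 54.97621178627014
pics/top0.png blue x 315 380
 bar end [0.56402326 0.01830618]
 yellow x 304 378 [[0.6101, 0.0484], [0.5758, -0.1567]]Traceback (most recent call last):
  File "chk.py", line 7, in <module>
    m=(B-R>30)&(B-G>15);ys,xs=np.nonzero(m);print(f,'blue x',xs.min()+265,xs.max()+265)
                                                             ~~~~~~^^
    return umr_minimum(a, axis, None, out, keepdims, initial, where)
ValueError: zero-size array to reduction operation minimum which has no identity
```

```bash
cat > chk2.py <<'E'
import sys
from h import *
if len(sys.argv)>1:
    t=grab_frame('top');cv2.imwrite(sys.argv[1],t[:,:,::-1]);s=status.observe();print(s['time'],s['eef_pos'],s['force'],s['grasp_force'])
for f in['pics/top0.png','pics/c1.png','pics/c2.png']+sys.argv[1:]:
    j=cv2.imread(f).astype(int)[150:205,265:420];B,G,R=j[...,0],j[...,1],j[...,2]
    y=(R>140)&(G>110)&(B<60);ys,xs=np.nonzero(y)
    print(f,atz('top',[[xs.min()+265,ys[xs==xs.min()].mean()+150],[xs.max()+265,ys[xs==xs.max()].mean()+150]],.19)[:,:2].round(4).tolist())
E
python3 chk2.py
```

```text
pics/top0.png [[0.6101, 0.0484], [0.5758, -0.1567]]
pics/c1.png [[0.6087, 0.0484], [0.5758, -0.1567]]
pics/c2.png [[0.6133, 0.093], [0.5804, -0.1124]]
```

The gate is open about 45 mm. I'll pull another 15 mm.

>>> play_rows --xyz '[[0.005,0.025,0],[0.01,0.05,0],[0.014,0.074,0],[0.014,0.074,0],[0.014,0.074,0],[0.014,0.074,0]]' --dr '[[0,0,0],[0,0,0],[0,0,0],[0,0,0],[0,0,0],[0,0,0]]'

```text
time: 10.78
eef_pos: [0.5067, 0.0178, 0.1393]
tcp_rot: [[0.983, -0.184, -0.0], [-0.184, -0.983, -0.0], [-0.0, 0.0, -1.0]]
force: [0.5, -1.1, -2.3]
gripper_width: 0.0194
grasp_force: 55.0
```

```bash
python3 chk2.py pics/c3.png; python3 - <<'E'
from h import *
# subpixel shift of gate's right edge (yellow->background) along top rail, between top0 and c3
for f in('top0','c2','c3'):
    j=cv2.imread(f'pics/{f}.png').astype(float); 
    Y=j[...,2]-j[...,0]
    for c in(340,360,380): pass
    prof=[Y[160:182,c].max() for c in range(345,385)]
    print(f,np.round(prof).astype(int).tolist())
a=grab_frame('scene');crop('scene',255,165,100,75,8,'pics/fin.png',a)
E
```

```text
10.825 [0.50673577 0.01779728 0.13934235] [-0.71454673 -0.97393127 -0.87241426] 54.97667849063873
pics/top0.png [[0.6101, 0.0484], [0.5758, -0.1567]]
pics/c1.png [[0.6087, 0.0484], [0.5758, -0.1567]]
pics/c2.png [[0.6133, 0.093], [0.5804, -0.1124]]
pics/c3.png [[0.6163, 0.1069], [0.582, -0.0985]]
top0 [135, 137, 136, 138, 138, 137, 139, 136, 137, 137, 136, 139, 137, 139, 138, 137, 137, 138, 137, 138, 137, 138, 139, 138, 136, 137, 137, 139, 136, 134, 136, 137, 136, 115, 63, 62, 60, 63, 62, 62]
c2 [106, 69, 66, 60, 59, 59, 56, 56, 96, 127, 143, 141, 139, 137, 137, 138, 140, 133, 71, 65, 65, 64, 64, 64, 65, 65, 64, 65, 63, 64, 65, 64, 63, 62, 63, 63, 64, 64, 64, 64]
c3 [55, 97, 135, 141, 139, 142, 140, 140, 138, 142, 144, 139, 124, 73, 65, 65, 64, 64, 64, 65, 65, 64, 65, 64, 65, 65, 65, 64, 64, 63, 64, 64, 64, 62, 62, 64, 63, 64, 64, 64]
```

View pics/fin.png

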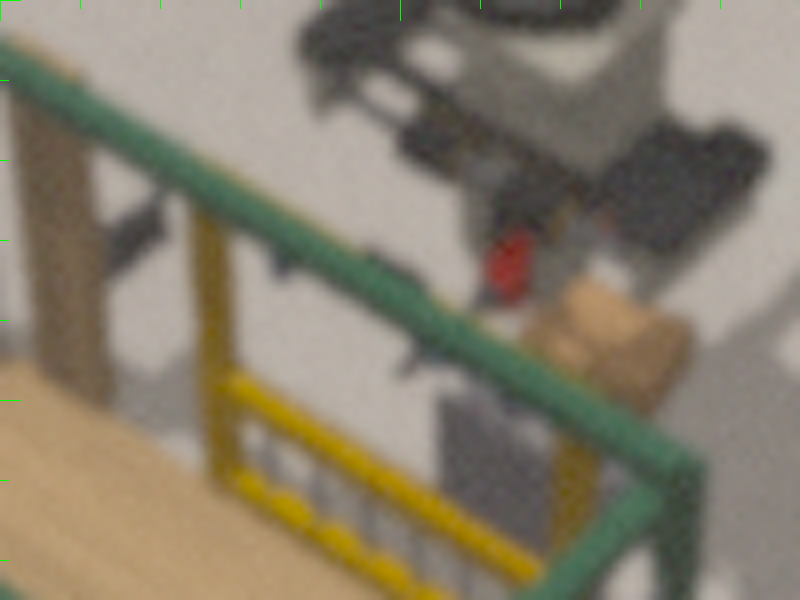

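The gate stands open: there is a gap between the post at (60,250) and the yellow stile at (212,340). The rod tip sticks out through the ring at (405,365), and the bolt nose at (285,260) is well clear of the keeper at (140,230). By image shift the opening is about 59 mm, so I'm handing in.

```bash
python3 -c "
from workcell import manip
print(manip.hand_in())"
```

```text
the job is handed in; nothing more can be done
None
```

The job is handed in: the rod is still gripped and through the eye, the bolt is drawn, and the gate is held about 59 mm open (camera estimate); the hand-in returned no verdict.

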